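# Lay out the doming punches in working order

### The job

A disc is domed with the largest punch first and then ever smaller ones, so move the four doming punches from the metal rack to the wooden rack in that order: the punch with the largest ball in the notches next to the doming block, the next smaller beside it, and the smallest at the far end. Lay each one level in its front and rear notch with its ball hanging free on the robot's side, as they lie now, and let no polished ball drop to the bench.

Things in the scene. Friction and masses are not known exactly. Their poses are not given: they have to be found in the camera images.
- punch_16: steel doming punch lying level, round, the smallest of four: ball 16 mm across, shank 12 mm thick, struck end 20 mm thick; about 185 g +-25%. Origin: centre of the ball; +x runs along the shank (plain shank from +13 to +118 mm, struck end +122 to +150 mm); y and z may point anywhere about x. Grip it from above across the shank near +70 mm, between the rack's combs.
- punch_22: steel doming punch lying level, round, second smallest of four: ball 22 mm across, shank 12 mm thick, struck end 20 mm thick; about 205 g +-25%. Origin: centre of the ball; +x runs along the shank (plain shank from +16 to +118 mm, struck end +122 to +150 mm); y and z may point anywhere about x. Grip it from above across the shank near +70 mm, between the rack's combs.
- punch_28: steel doming punch lying level, round, second largest of four: ball 28 mm across, shank 12 mm thick, struck end 20 mm thick; about 255 g +-25%. Origin: centre of the ball; +x runs along the shank (plain shank from +19 to +118 mm, struck end +122 to +150 mm); y and z may point anywhere about x. Grip it from above across the shank near +70 mm, between the rack's combs.
- punch_34: steel doming punch lying level, round, the largest of four: ball 34 mm across, shank 12 mm thick, struck end 20 mm thick; about 325 g +-25%. Origin: centre of the ball; +x runs along the shank (plain shank from +22 to +118 mm, struck end +122 to +150 mm); y and z may point anywhere about x. Grip it from above across the shank near +70 mm, between the rack's combs.
- metal_rack: bright sheet-metal rack, fixed, 76 x 232 x 62 mm; holds the punches at the start, in any order, ball centres at x -66 to -76 mm, shanks along x. Origin under its middle on the bench; x away from the robot, y along the row to the left. Built like the wooden rack (same notches and heights), but combs 4 mm thick, base 4 mm high.
- wooden_rack: wooden rack, fixed, empty; 100 x 238 x 62 mm. Origin under its middle on the bench; x away from the robot (within 0.2 rad), y along the row. Two combs at x +-36 mm, 12 mm thick, tops 62 mm up, base 8 mm. Vee notches at y +-30 and +-90 mm, mouths 39 mm, sides 50 deg; a seated shank's axis is 48 mm up. Ball centre at x -70 mm leaves 10 mm play each way.
- doming_block: steel doming block: 50 mm cube with round hollows in its faces, fixed, close to one end of the wooden rack: about 155 mm from the rack's middle along its y axis and 15 to 40 mm back, on the +y or the -y side (a small oil stone lies at the other end). Origin: centre of its underside.

How it is judged:
By the outcome, as a careful person would: the job done as asked, in the order asked, and still so for the second after the job is handed in, with the robot touching nothing.
It also fails if it takes over 90 s, if anything falls off the work surface, if the arm or the gripper's body presses on something with over 40 N, if the wrist force passes 120 N, or if a joint passes its speed limit or range.

### The arm

A 7-joint arm with a two-finger parallel gripper is mounted at the origin on a cart in front of the work surface, level with it; the furniture and walls round the work are solid. World frame = base frame: x ahead of the robot, y to its left, z up, the work surface at z = 0. Lengths are in m, angles in degrees, forces in N, time in s.
With the tool pointing down it reaches from about 0.425 to 0.875 m from the base axis. Payload 4.7 kg.
Tool frame: the origin (TCP) lies at the very end of the fingers, on their centre line; the grasp point (between the pads) lies 19 mm behind it; z points along the fingers, y is the direction in which the jaws open and shut (so a half turn about z gives the same grasp; the last joint's range is limited). The gripper opens to 87 mm and grips with 3 to 60 N. Pads are 19 mm wide; open, the fingers measure 117 mm over their backs; the gripper's body (75 mm by 190 mm) begins 51 mm behind the grasp point.
Start: joints at [69.047, 18.392, -4.016, 83.108, 1.295, 78.541, -3.26], TCP at [0.241, -0.604, 0.223] pointing down, gripper open.
Joint ranges: [-163.93, 163.93], [-17.29, 119.83], [-79.2, 71.16], [3.27, 140.29], [-89.18, 269.18], [5.43, 117.66], [-154.24, 154.24]. Speed limits (degrees/s): [147.25, 147.25, 180, 180, 180, 180, 180].

### API

Orientations are given as [roll, pitch, yaw] about the fixed x, y, z axes, in that order (R = Rz(yaw) Ry(pitch) Rx(roll)).
In Python, from cell import monitor, read_camera, camera_info, env, look_for gives the robot as it stands.
- The arm moves only by the tool servo_tool, never from a script. Its argument "commands" is one flat list of numbers, 6 for each row, row after row: the shift along the tool's x, y, z in mm, then the turn, a rotation vector about the tool's x, y, z in degrees. A call has 1 to 10 rows; each row shifts and turns the commanded pose from where the row before left it, along the tool's axes as they then stand; what a row does not reach is not made up. A row lasts 1/10 s, in which the tool goes at most 50 mm and 8.59 degrees, less where a joint would pass 70% of its speed; a pose out of reach is approached as far as the arm can. A call is refused whole if a number of a shift passes 50 or a number of a turn 8.59, either way. A call with a gripper value outside its range is refused whole. "jaw" is the finger opening in mm, from 0 to 87, set as the call begins (left out, the last holds). The fingers move at their own pace and stop on an object; "newtons" is the grip in N (left out, the last holds). Time passes only in rows, so rows that do not move let the fingers close. It gives the time, the measured TCP pose, the force and the opening at its end, in the units of the state.
- monitor.get_obs(): the state, without advancing time (a new reading comes with each control period).
- read_camera(name): name is "side" or "top"; returns (picture, depth): 400x640x3 uint8, red, green, blue; 400x640 float32, m along the optical axis (not along the pixel's ray), 0 where there is no reading.
- camera_info(name): a dict with "camera_matrix" (3x3 intrinsics, pixels), "R" (3x3) and "t" (3): a world point X has camera coordinates R X + t. Camera axes: x right, y down, z forward; pixel columns grow to the right and rows downward; lengths in m; the calibration is good to about 2 mm. A picture is of the moment at which its call begins. camera_info takes no time and is no camera call.
- env.sign_off(): hands the job in, once; it reports no verdict.
Trained networks look in the newest picture that a camera, given by its name, has taken for a name from the list of things; names that differ only in an ending like _2 or _b are one class to them, and where a whole thing is asked for, a point or a joint stands for the part that bears it (a point fixed in the world has none). Each returns a list of dicts, best first, with "conf" (0 to 1); they miss things now and then, are a little off and sometimes report something else, mostly with a low value. They report only what shows in the picture. A call takes as long as a camera call.
- look_for(camera, label): "box" ([left, top, width, height] in pixels, round what is visible of it).
The state is a dict: "time_s": time; "qpos": joint angles; "joint_velocities": joint speeds; "effort": joint torques, N m; "tool_pos": TCP position; "tool_rot": TCP orientation; "force": force on the tool from outside, world axes, zero at the start; "wrist_torque": the same for the moment, N m; "grip_width": finger opening in m.
Only numpy, scipy, OpenCV 4.12 (cv2) and the standard library are available. Lean on these libraries where they do the work, as an engineer would, in place of code of your own. Each camera call takes 0.05 s, during which the arm holds its last target.

## Working session

There is one attempt and no reset: what is moved stays moved. The work goes in short steps, Python scripts to look and compute and a tool call to move; the robot and the scene stay as the last step left them, time stands still between calls to the robot, and variables do not carry over. Pictures are saved under pics/ and viewed, and the job is handed in when it is done.

Besides the shell and the picture viewer there is one more tool, called after "Emit:" as name(argument=value, ...) on one line, values as JSON. servo_tool: Moves the arm, as the interface text tells. Its arguments: {"type":"object","properties":{"commands":{"type":"array","items":{"type":"number"}},"jaw":{"type":"number"},"newtons":{"type":"number"}},"required":["commands"]}

```bash
mkdir -p pics; ls; python3 - <<'E'
from cell import monitor, read_camera, camera_info
import cv2,numpy as np
o=monitor.get_obs();print({k:np.round(v,3) for k,v in o.items()})
for n in("top","side"):
    p,d=read_camera(n);cv2.imwrite(f"pics/{n}0.png",p[:,:,::-1]);np.save(f"{n}0.npy",d)
    c=camera_info(n);print(n,np.round(c["camera_matrix"],1).tolist(),np.round(c["R"],4).tolist(),np.round(c["t"],4))
    print("campos",-np.array(c["R"]).T@np.array(c["t"]))
E
```

```text
pics
{'time_s': np.float64(0.0), 'qpos': array([69.047, 18.438, -4.013, 83.175,  1.295, 78.541, -3.261]), 'joint_velocities': array([ 0.032, -0.028,  0.072, -0.033,  0.083,  0.04 , -0.052]), 'effort': array([ 1.0000e-03, -4.9129e+01, -4.0400e-01, -3.1252e+01, -6.4000e-02,
        4.4000e-02,  0.0000e+00]), 'tool_pos': array([ 0.241, -0.603,  0.221]), 'tool_rot': array([-1.79891e+02,  7.00000e-03,  2.17610e+01]), 'force': array([0.631, 0.248, 0.671]), 'wrist_torque': array([ 0.004,  0.021, -0.061]), 'grip_width': np.float64(0.087)}
top [[505.7, 0.0, 320.9], [0.0, 505.7, 195.3], [0.0, 0.0, 1.0]] [[-0.0291, -0.9996, -0.0056], [-0.9968, 0.0294, -0.0748], [0.0749, 0.0034, -0.9972]] [0.1846 0.4949 1.2304]
campos [0.40640338 0.16577602 1.26494202]
side [[376.9, 0.0, 318.7], [0.0, 376.9, 200.9], [0.0, 0.0, 1.0]] [[0.9676, -0.2525, 0.0044], [-0.1367, -0.5383, -0.8316], [0.2123, 0.804, -0.5554]] [-0.4324  0.2028  0.7145]
campos [ 0.2944401 -0.5744745  0.5673565]
```

View pics/top0.png

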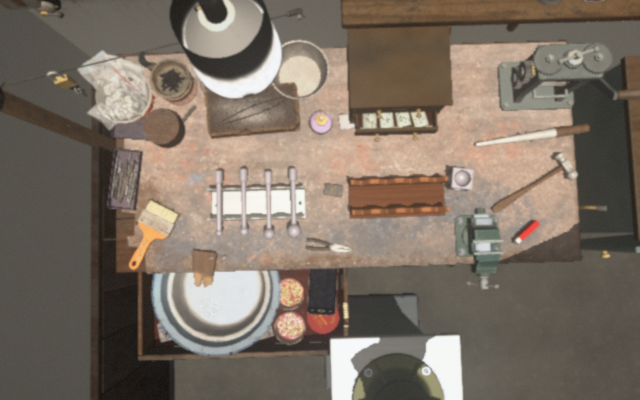

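View pics/side0.png

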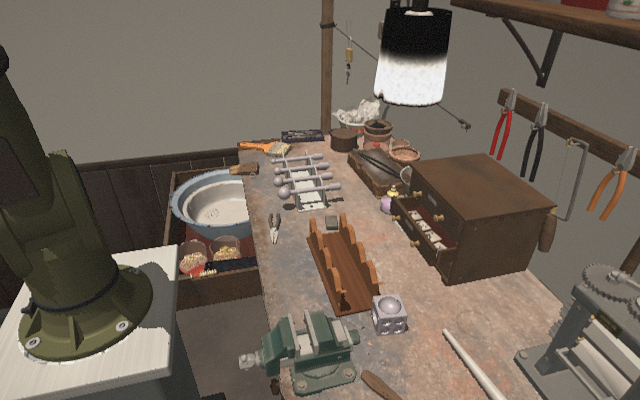

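The top view shows the metal rack near (257,203) with four punches at columns 219, 245, 268 and 293, balls toward the robot. The wooden rack is at (397,196). The block is at its right (−y) end, at (460,178), and the vise stands near (480,235). Next I'll measure from the depth.

```bash
cat > h.py <<'E'
from cell import monitor, read_camera, camera_info, env, look_for
import cv2,numpy as np
def cloud(n,d):
    c=camera_info(n);K=np.array(c["camera_matrix"]);R=np.array(c["R"]);t=np.array(c["t"])
    v,u=np.mgrid[:400,:640]
    P=np.stack([(u-K[0,2])/K[0,0]*d,(v-K[1,2])/K[1,1]*d,d],-1)
    return (P-t)@R
def height(n,d,x0,x1,y0,y1,res=0.001):
    X=cloud(n,d);m=(d>0)
    P=X[m];return P[(P[:,0]>x0)&(P[:,0]<x1)&(P[:,1]>y0)&(P[:,1]<y1)]
E
python3 - <<'E'
from h import *
d=np.load("top0.npy");p=cv2.imread("pics/top0.png");X=cloud("top",d)
np.set_printoptions(suppress=True,precision=3,linewidth=160)
for u,v in [(219,228),(245,230),(268,230),(293,230),(219,170),(293,170),(350,195),(445,195),(397,182),(397,210),(460,178),(330,130),(225,45),(440,60),(480,230),(230,120),(320,120),(270,50),(400,120),(333,188),(325,243)]:
    print((u,v),X[v,u],d[v,u])
for n in ("top",):
  for l in ["punch_16","punch_34","metal_rack","wooden_rack","doming_block"]:
    for r in look_for(n,l)[:5]: print(l,r)
c=p[140:260,190:490]; cv2.imwrite("pics/crop0.png",cv2.resize(c[:, :130],None,fx=6,fy=5,interpolation=cv2.INTER_CUBIC)[:600,:800]);cv2.imwrite("pics/crop1.png",cv2.resize(c[:, 140:],None,fx=5,fy=5,interpolation=cv2.INTER_CUBIC))
E
```

```text
(219, 228) [0.426 0.417 0.049] 1.2151294
(245, 230) [0.42  0.354 0.054] 1.209632
(268, 230) [0.418 0.299 0.056] 1.2067586
(293, 230) [0.416 0.238 0.064] 1.1983186
(219, 170) [ 0.573  0.425 -0.001] 1.2756226
(293, 170) [0.56  0.235 0.058] 1.2148848
(350, 195) [0.499 0.098 0.009] 1.2594564
(445, 195) [ 0.493 -0.141 -0.001] 1.2680079
(397, 182) [ 0.524 -0.013  0.059] 1.2108136
(397, 210) [ 0.457 -0.01   0.059] 1.2054869
(460, 178) [ 0.531 -0.171  0.034] 1.2360489
(330, 130) [0.666 0.142 0.004] 1.2772491
(225, 45) [0.734 0.326 0.417] 0.8708962
(440, 60) [ 0.78  -0.101  0.174] 1.1145965
(480, 230) [ 0.403 -0.196  0.088] 1.172508
(230, 120) [0.691 0.388 0.038] 1.2452486
(320, 120) [0.679 0.167 0.06 ] 1.221804
(270, 50) [0.748 0.255 0.35 ] 0.93784666
(400, 120) [ 0.671 -0.025  0.069] 1.2114578
(333, 188) [0.517 0.14  0.017] 1.2523094
(325, 243) [0.382 0.163 0.012] 1.247742
punch_16 {'box': [217.0, 173.0, 3.5, 60.6], 'conf': 0.89}
punch_16 {'box': [287.5, 170.0, 12.9, 69.9], 'conf': 0.7}
punch_16 {'box': [240.4, 171.0, 7.2, 67.4], 'conf': 0.68}
punch_16 {'box': [262.8, 169.6, 14.5, 71.7], 'conf': 0.61}
punch_34 {'box': [217.0, 173.0, 3.5, 60.6], 'conf': 0.89}
punch_34 {'box': [287.5, 170.0, 12.9, 69.9], 'conf': 0.7}
punch_34 {'box': [240.4, 171.0, 7.2, 67.4], 'conf': 0.68}
punch_34 {'box': [262.8, 169.6, 14.5, 71.7], 'conf': 0.61}
metal_rack {'box': [209.9, 185.4, 93.8, 34.1], 'conf': 0.82}
wooden_rack {'box': [346.6, 174.7, 100.2, 44.3], 'conf': 0.65}
doming_block {'box': [448.5, 169.2, 22.7, 22.3], 'conf': 0.98}
```

View pics/crop0.png

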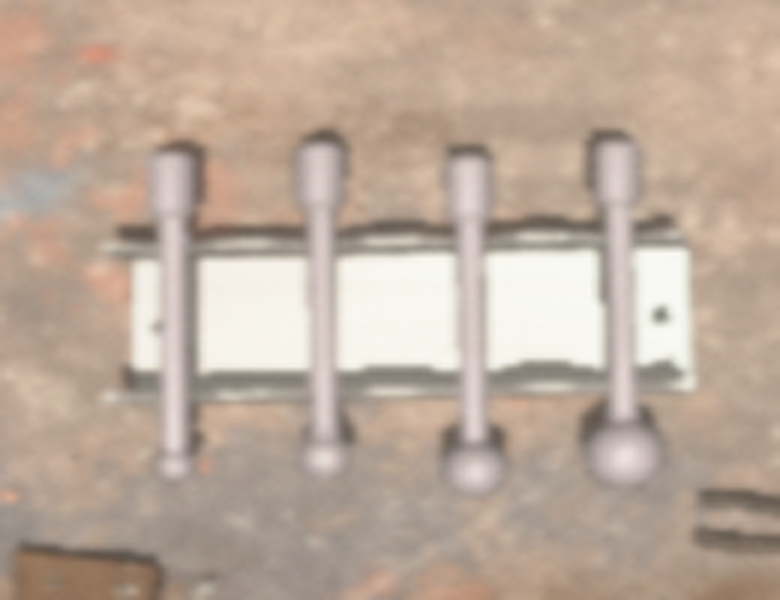

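View pics/crop1.png

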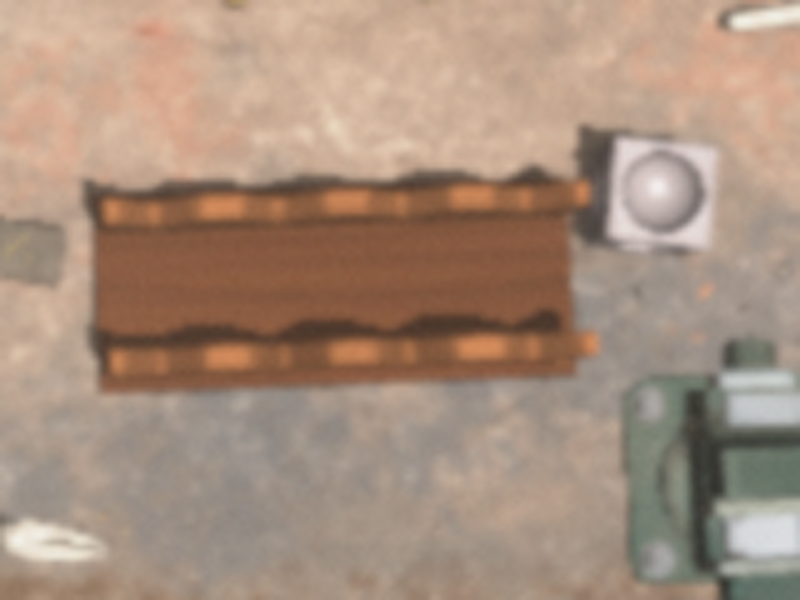

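From left (+y) to right the punches are 16, 22, 28 and 34 mm. The block is at the −y end, so punch 34 goes in the −y notch. Now I'll fit the poses.

```bash
python3 - <<'E'
from h import *
np.set_printoptions(suppress=True,precision=4,linewidth=160)
d=np.load("top0.npy");X=cloud("top",d);ok=d>0
def reg(x0,x1,y0,y1,z0,z1):
    m=ok&(X[...,0]>x0)&(X[...,0]<x1)&(X[...,1]>y0)&(X[...,1]<y1)&(X[...,2]>z0)&(X[...,2]<z1);return X[m]
print("bench z",np.median(reg(.4,.6,.15,.2,-.05,.05)[:,2]))
for y0,r in [(.42,8),(.357,11),(.298,14),(.237,17)]:
    P=reg(.38,.62,y0-.028,y0+.028,.035,.085)
    S=P[(P[:,0]>.45)&(P[:,0]<.59)&(abs(P[:,1]-y0)<.014)]
    a=np.polyfit(S[:,0],S[:,1],1)
    print(r,len(P),"x range",P[:,0].min(),P[:,0].max(),"yaw",np.degrees(np.arctan(a[0])),"y at .43,.5",np.polyval(a,[.43,.5]),"ztop",np.percentile(S[:,2],[50,90]))
    B=P[P[:,0]<P[:,0].min()+2*r/1000]
    print("   ball y",np.median(B[:,1]),"w",np.ptp(B[:,1]),"top",B[:,2].max(), "ctr x", P[:,0].min()+r/1000, P[:,0].max()-.15)
P=reg(.43,.56,-.15,.13,.045,.08);print("wood top",len(P))
for lo,hi in((.43,.488),(.488,.56)):
    Q=P[(P[:,0]>lo)&(P[:,0]<hi)];a=np.polyfit(Q[:,1],Q[:,0],1);print(a,np.degrees(np.arctan(-a[0])),Q.min(0),Q.max(0), np.polyval(a,-.02))
m=ok&(X[...,0]>.4)&(X[...,0]<.6)&(X[...,1]>-.16)&(X[...,1]<.13)&(X[...,2]>.055)
r=reg(.48,.6,-.22,-.14,.04,.06);print("block",r.min(0),r.max(0),r.mean(0))
r=reg(.3,.5,-.3,-.13,.05,.3);print("vise",r.min(0),r.max(0))
r=reg(.55,1,.1,.6,.15,1.);print("lamp",r.min(0),r.max(0))
r=reg(.3,1,-.3,.12,.1,.6);print("cab",r.min(0),r.max(0))
d=read_camera("side")[1];ok=d>0;X=cloud("side",d)
r=reg(.4,1,.1,.6,.15,1.);print("lamp side",r.min(0),r.max(0))
r=reg(.35,.62,.0,.5,.1,1.);print("above side",len(r),r[:5])
r=reg(.3,.5,-.3,-.13,.05,.3);print("vise",r.min(0),r.max(0))
P=reg(.43,.56,-.15,.13,.045,.08)
for lo,hi in((.43,.488),(.488,.56)):
    Q=P[(P[:,0]>lo)&(P[:,0]<hi)];print(Q.min(0),Q.max(0),np.median(Q[:,0]))
E
```

```text
bench z 0.00017372557870517006
8 431 x range 0.4094153807883616 0.5641277741529094 yaw -0.36496370206440265 y at .43,.5 [0.4185 0.4181] ztop [0.0527 0.0571]
   ball y 0.41704552400519534 w 0.01245730397862227 top 0.05703179667028801 ctr x 0.4174153807883616 0.41412777415290936
11 472 x range 0.4076857371125967 0.5677297249304306 yaw -0.3754974819927363 y at .43,.5 [0.3581 0.3576] ztop [0.0527 0.0573]
   ball y 0.3579430163453921 w 0.019620996264616386 top 0.06151147417198058 ctr x 0.4186857371125967 0.4177297249304306
14 505 x range 0.3964690821699708 0.5603551183045078 yaw -0.4419590639643009 y at .43,.5 [0.2982 0.2977] ztop [0.0527 0.0574]
   ball y 0.29821383834653303 w 0.026080766474574857 top 0.06444641815929317 ctr x 0.4104690821699708 0.41035511830450777
17 549 x range 0.39943202417108176 0.5660157958148022 yaw 0.10715705316795772 y at .43,.5 [0.2381 0.2382] ztop [0.053  0.0575]
   ball y 0.23842789077185206 w 0.031120314447915715 top 0.06741706217141877 ctr x 0.41643202417108177 0.4160157958148022
wood top 859
[-0.0091  0.4558] 0.5191776725482202 [ 0.4492 -0.1325  0.045 ] [0.4627 0.0975 0.0675] 0.45596990630055656
[-0.0018  0.5272] 0.10116546599020437 [ 0.5084 -0.15    0.0451] [0.5543 0.0996 0.0673] 0.5272668381555342
block [ 0.5022 -0.1972  0.0401] [ 0.5572 -0.1415  0.0567] [ 0.5291 -0.1702  0.0478]
vise [ 0.3008 -0.2451  0.05  ] [ 0.4624 -0.1301  0.0965]
lamp [0.6782 0.1    0.1501] [0.9016 0.5999 0.5137]
cab [ 0.6372 -0.3     0.1   ] [0.9016 0.12   0.529 ]
lamp side [0.6796 0.1    0.15  ] [0.9032 0.5987 0.4925]
above side 0 []
vise [ 0.3001 -0.2484  0.05  ] [ 0.4629 -0.1306  0.0924]
[ 0.4491 -0.1335  0.0451] [0.4636 0.0999 0.064 ] 0.45492140947730997
[ 0.5078 -0.15    0.045 ] [0.5568 0.0989 0.0631] 0.5259703912320189
```

```bash
python3 - <<'E'
from h import *
from scipy.optimize import minimize
np.set_printoptions(suppress=True,precision=4,linewidth=160)
Ds={"top":np.load("top0.npy"),"side":read_camera("side")[1]}
def model(y):
    dz=np.full(y.shape,.062)
    for c in(-.09,-.03,.03,.09):
        dz=np.minimum(dz,np.maximum(.062-(.0195-abs(y-c))*np.tan(np.radians(50)),.0388))
    return dz
for n,d in Ds.items():
    X=cloud(n,d);P=X[d>0]
    P=P[(P[:,0]>.44)&(P[:,0]<.545)&(P[:,1]>-.14)&(P[:,1]<.105)&(P[:,2]>.036)&(P[:,2]<.07)]
    def f(p):
        c,s=np.cos(p[2]),np.sin(p[2]);q=P[:,:2]-p[:2];x=c*q[:,0]+s*q[:,1];y=-s*q[:,0]+c*q[:,1]
        e=np.clip((P[:,2]-model(y))/.003,-3,3); ex=np.clip((abs(abs(x)-.036)-.006).clip(0)/.002,0,3)
        return (e**2+ex**2).mean()
    best=None
    for y in np.arange(-.035,.005,.004):
      for yw in(-.05,0,.05):
        r=minimize(f,[.4915,y,yw],method="Nelder-Mead",options=dict(xatol=1e-5,fatol=1e-6))
        if best is None or r.fun<best.fun:best=r
    p=best.x;print(n,len(P),p,np.degrees(p[2]),best.fun)
    for y in(-.09,-.03,.03,.09): print("  notch",p[:2]+[-np.sin(p[2])*y,np.cos(p[2])*y])
    A=X[d>0]
    for x0 in(.36,.38,.40,.42,.44,.46):
        v=A[(A[:,0]>x0)&(A[:,0]<x0+.02)&(A[:,1]>-.3)&(A[:,1]<-.14)&(A[:,2]>.03)]
        print(x0,v.min(0) if len(v) else 0,v.max(0) if len(v) else 0)
E
```

```text
top 1054 [ 0.4917 -0.0166  0.014 ] 0.8044646456399808 1.2877435555829393
  notch [ 0.493  -0.1065]
  notch [ 0.4921 -0.0466]
  notch [0.4913 0.0134]
  notch [0.4904 0.0734]
0.36 [ 0.3602 -0.2451  0.0303] [ 0.38   -0.176   0.0965]
0.38 [ 0.3801 -0.2439  0.0319] [ 0.4    -0.1755  0.094 ]
0.4 [ 0.4    -0.2393  0.0315] [ 0.42   -0.1797  0.0935]
0.42 [ 0.4201 -0.2402  0.0302] [ 0.4399 -0.1819  0.0714]
0.44 [ 0.4402 -0.2287  0.0319] [ 0.4588 -0.1933  0.0562]
0.46 0 0
side 1360 [ 0.4922 -0.016   0.0101] 0.5758786161996001 2.5367655686107184
  notch [ 0.4931 -0.106 ]
  notch [ 0.4925 -0.046 ]
  notch [0.4919 0.014 ]
  notch [0.4913 0.074 ]
0.36 [ 0.3601 -0.2483  0.0303] [ 0.38   -0.1762  0.0921]
0.38 [ 0.38   -0.2478  0.0301] [ 0.4    -0.1772  0.0917]
0.4 [ 0.4    -0.2443  0.03  ] [ 0.42   -0.1833  0.089 ]
0.42 [ 0.42   -0.2417  0.03  ] [ 0.4398 -0.1831  0.068 ]
0.44 [ 0.4401 -0.2298  0.0315] [ 0.4581 -0.1936  0.0527]
0.46 0 0
```

Emit:
servo_tool(commands=[0, 0, 0, 0, 0, 7.2, 0, 0, 0, 0, 0, 7.2, 0, 0, 0, 0, 0, 7.3, 30, -30, 0, 0, 0, 0, 30, -30, 0, 0, 0, 0, 30, -30, 0, 0, 0, 0, 30, -30, 0, 0, 0, 0, 30, -30, 0, 0, 0, 0, 30, -30, 0, 0, 0, 0, 30, -30, 0, 0, 0, 0], jaw=40, newtons=50)

```text
time_s: 1.45
tool_pos: [0.4518, -0.3922, 0.2229]
tool_rot: [180.0, -0.0, 0.1]
force: [0.5, -0.7, 0.5]
grip_width: 0.0403
```

Emit:
servo_tool(commands=[2, -40, 0, 0, 0, 0, 2, -40, 0, 0, 0, 0, 2, -40, 0, 0, 0, 0, 2, -40, 0, 0, 0, 0, 2, -40, 0, 0, 0, 0, 2, -40, 0, 0, 0, 0, 2, -40, 0, 0, 0, 0, 2, -40, 0, 0, 0, 0, 2, -40, 0, 0, 0, 0, 2, -40, 0, 0, 0, 0])

```text
time_s: 2.45
tool_pos: [0.4702, 0.0081, 0.2229]
tool_rot: [180.0, -0.1, 0.1]
force: [0.7, 1.0, -0.4]
grip_width: 0.04
```

Emit:
servo_tool(commands=[1, -40, 0, 0, 0, 0, 1, -40, 0, 0, 0, 0, 1, -40, 10, 0, 0, 0, 1, -40, 20, 0, 0, 0, 1, -40, 30, 0, 0, 0, 1, -30, 30, 0, 0, 0, 0, 0, 0, 0, 0, 0, 0, 0, 0, 0, 0, 0])

```text
time_s: 3.25
tool_pos: [0.4754, 0.2368, 0.132]
tool_rot: [180.0, 0.1, 0.2]
force: [0.0, -0.9, -0.2]
grip_width: 0.0398
```

Emit:
servo_tool(commands=[2, -1, 25, 0, 0, 0, 0, 0, 25, 0, 0, 0, 0, 0, 25, 0, 0, 0, 0, 0, 15, 0, 0, 0, 0, 0, 8, 0, 0, 0, 0, 0, 5, 0, 0, 0, 0, 0, 0, 0, 0, 0, 0, 0, 0, 0, 0, 0])

```text
time_s: 4.05
tool_pos: [0.4788, 0.2378, 0.0304]
tool_rot: [-180.0, -0.1, 0.1]
force: [1.0, 0.6, 0.0]
grip_width: 0.0403
```

```bash
cat > look.py <<'E'
import sys
from h import *
tag=sys.argv[1]
p,d=read_camera("side");np.save(f"side{tag}.npy",d);q,e=read_camera("top");np.save(f"top{tag}.npy",e)
a=cv2.resize(p[110:350,200:440,::-1],(400,400));b=cv2.resize(q[130:260,200:470,::-1],(800,385))[:, :]
a=cv2.resize(p[120:320,180:440,::-1],(780,600));cv2.imwrite(f"pics/s{tag}.png",a);cv2.imwrite(f"pics/t{tag}.png",b)
o=monitor.get_obs();print(o["time_s"],o["tool_pos"],o["tool_rot"],o["force"],o["wrist_torque"],o["grip_width"])
E
python3 look.py 1
```

```text
4.15 [0.47869745 0.23782929 0.03039205] [-1.79982468e+02 -8.65725610e-02  6.12125593e-02] [-0.81699762  0.12577221 -0.77738709] [ 0.08090932 -0.00430917  0.01798629] 0.04002111656775039
```

View pics/s1.png

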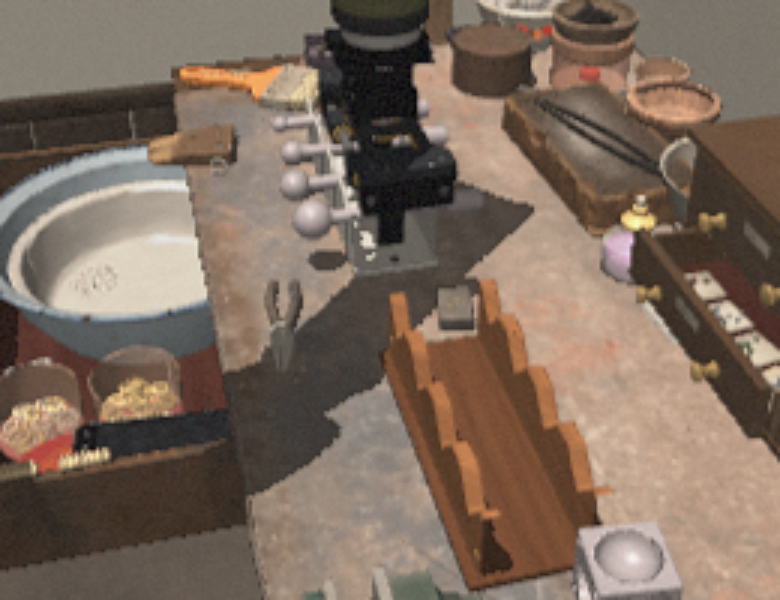

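The gripper is straddling the largest punch: its ball is at (312,217), and the finger sits between the combs at (390,220). Now I'll close and lift slightly.

Emit:
servo_tool(commands=[0, 0, 0, 0, 0, 0, 0, 0, 0, 0, 0, 0, 0, 0, 0, 0, 0, 0, 0, 0, 0, 0, 0, 0, 0, 0, 0, 0, 0, 0], jaw=4, newtons=55)

```text
time_s: 4.65
tool_pos: [0.478, 0.2379, 0.0295]
tool_rot: [-180.0, -0.0, 0.1]
force: [0.4, 0.8, -0.8]
grip_width: 0.0104
```

Emit:
servo_tool(commands=[0, 0, -5, 0, 0, 0, 0, 0, -10, 0, 0, 0, 0, 0, -20, 0, 0, 0, 0, 0, -25, 0, 0, 0, 0, 0, -25, 0, 0, 0, 0, 0, -15, 0, 0, 0, 0, 0, 0, 0, 0, 0])

```text
time_s: 5.35
tool_pos: [0.4795, 0.2382, 0.1319]
tool_rot: [-179.9, -0.3, 0.1]
force: [-0.3, 0.3, -2.8]
grip_width: 0.0102
```

```bash
python3 look.py 2
```

```text
5.45 [0.47775264 0.23710528 0.12904588] [1.79958920e+02 2.36213799e-02 4.80990700e-02] [-0.40437223  0.17160485 -2.92005001] [-0.01840899 -0.00163977  0.01294694] 0.010436686186041337
```

View pics/s2.png

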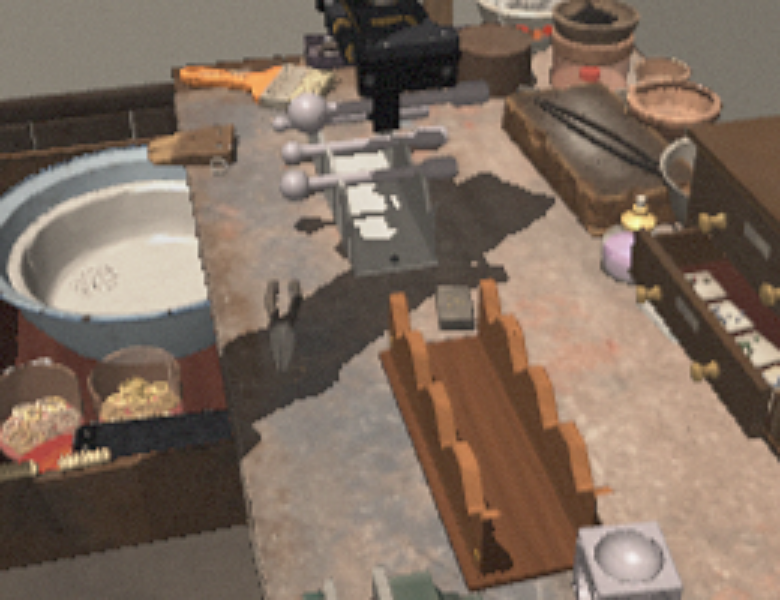

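Emit:
servo_tool(commands=[0, 15, -5, 0, 0, 0, 1, 35, -5, 0, 0, 0, 1, 40, 0, 0, 0, 0, 1, 45, 0, 0, 0, 0, 1, 45, 0, 0, 0, -0.6, 1, 45, 0, 0, 0, 0, 1, 45, 0, 0, 0, 0, 0, 40, 0, 0, 0, 0, 0, 25, 0, 0, 0, 0, 0, 9, 0, 0, 0, 0])

```text
time_s: 6.45
tool_pos: [0.4845, -0.1099, 0.1377]
tool_rot: [-180.0, 0.2, 0.4]
force: [0.0, 0.3, -3.7]
grip_width: 0.0106
```

Emit:
servo_tool(commands=[0, 0, 10, 0, 0, 0, 0, 0, 20, 0, 0, 0, 0, 0, 10, 0, 0, 0, 0, 0, 0, 0, 0, 0])

```text
time_s: 6.85
tool_pos: [0.4843, -0.1042, 0.0971]
tool_rot: [-179.9, 0.3, 0.8]
force: [-0.5, 0.2, -3.8]
grip_width: 0.0103
```

```bash
python3 look.py 3; python3 - <<'E'
from h import *
d=np.load("top3.npy");X=cloud("top",d);P=X[d>0]
P=P[(P[:,1]>-.14)&(P[:,1]<-.07)&(P[:,0]>.35)&(P[:,0]<.63)]
a=P[(P[:,0]<.45)&(P[:,2]>.06)];print("ball",a.min(0),a.max(0),np.median(a,0)); a=P[(P[:,0]>.54)&(P[:,2]>.06)];print("end",a.min(0),a.max(0),np.median(a,0))
E
```

```text
6.95 [ 0.48613951 -0.10519766  0.09934407] [-1.79968768e+02  3.21994099e-02  7.69346339e-01] [ 0.90342265 -0.37976632 -2.53696402] [ 0.01455373 -0.05997701 -0.02440752] 0.010438653007501695
ball [ 0.35008453 -0.13972558  0.11169664] [ 0.44998547 -0.07001076  0.58975482] [ 0.40621258 -0.0959346   0.55272573]
end [ 0.54027147 -0.11307437  0.11407615] [ 0.57218222 -0.09226436  0.13099184] [ 0.55700899 -0.10034588  0.12394919]
```

View pics/s3.png

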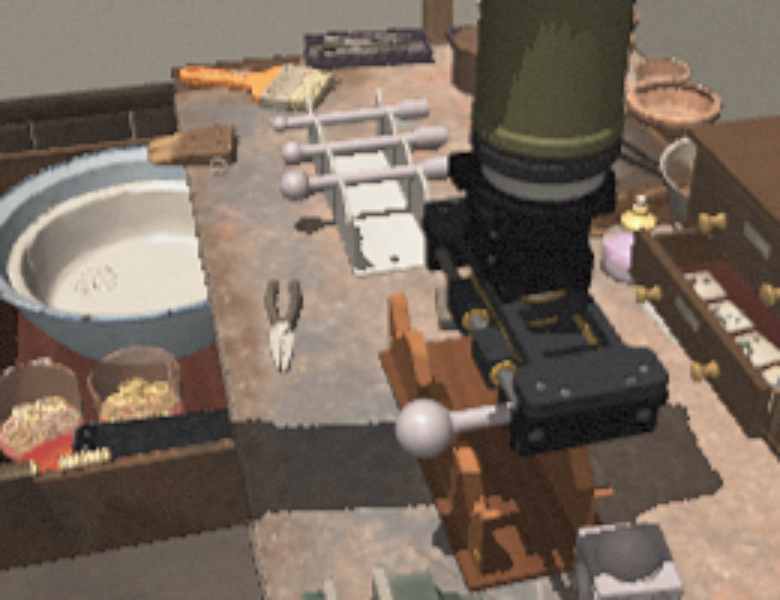

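View pics/t3.png

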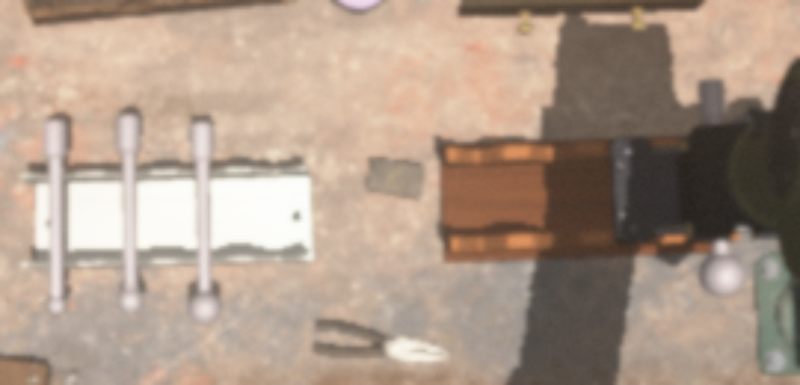

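Emit:
servo_tool(commands=[0, 0, 15, 0, 0, 0, 0, 0, 20, 0, 0, 0, 0, 0, 15, 0, 0, 0, 0, 0, 10, 0, 0, 0, 0, 0, 5, 0, 0, 0, 0, 0, 3, 0, 0, 0, 0, 0, 1, 0, 0, 0, 0, 0, 0, 0, 0, 0])

```text
time_s: 7.75
tool_pos: [0.4867, -0.1066, 0.0311]
tool_rot: [180.0, -0.1, 0.7]
force: [0.3, -0.2, -3.5]
grip_width: 0.0103
```

```bash
python3 look.py 4
```

```text
7.85 [ 0.48664409 -0.10661561  0.03110128] [ 1.79970419e+02 -6.23731297e-02  6.55490043e-01] [ 0.56906652 -0.81519087 -2.48823445] [ 0.00034501 -0.05654084  0.01978513] 0.010353955782948529
```

View pics/s4.png

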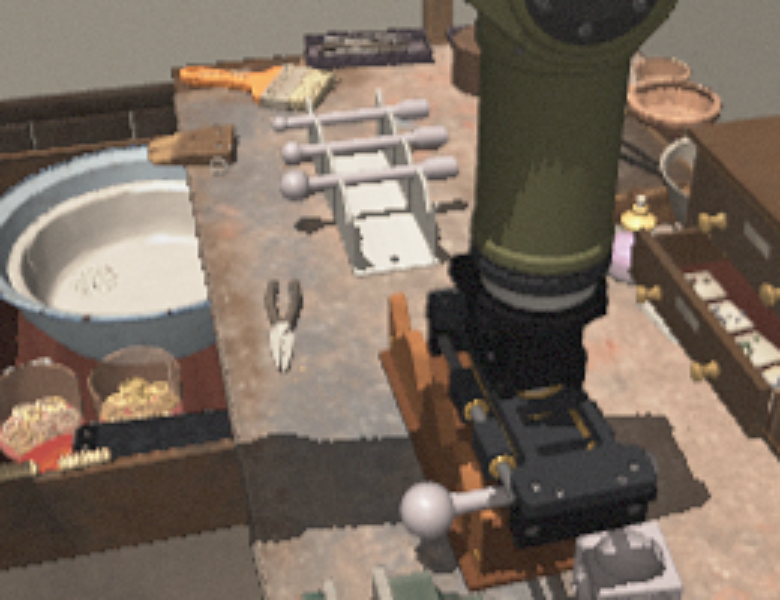

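The ball is at (428,508) and the punch hangs just above its seat. I'll lower it the last bit while watching the force.

Emit:
servo_tool(commands=[0, 0, 1, 0, 0, 0, 0, 0, 0.7, 0, 0, 0, 0, 0, 0, 0, 0, 0, 0, 0, 0, 0, 0, 0])

```text
time_s: 8.25
tool_pos: [0.487, -0.1073, 0.0297]
tool_rot: [179.9, -0.1, 0.6]
force: [-0.6, -2.3, 4.7]
grip_width: 0.0104
```

Emit:
servo_tool(commands=[0, 0, 0, 0, 0, 0, 0, 0, 0, 0, 0, 0, 0, 0, 0, 0, 0, 0, 0, 0, 0, 0, 0, 0, 0, 0, -5, 0, 0, 0, 0, 0, -20, 0, 0, 0, 0, 0, -30, 0, 0, 0, 0, 0, -35, 0, 0, 0, 0, -20, -10, 0, 0, 0, 0, -40, 0, 0, 0, 0], jaw=30)

```text
time_s: 9.25
tool_pos: [0.4873, -0.049, 0.1315]
tool_rot: [179.9, -0.3, 0.3]
force: [-0.1, 0.4, -0.4]
grip_width: 0.0298
```

Emit:
servo_tool(commands=[-1, -40, 0, 0, 0, 0.6, -1, -45, 0, 0, 0, 0, -2, -45, 0, 0, 0, 0, -2, -45, 0, 0, 0, 0, -2, -45, 0, 0, 0, 0, -2, -45, 0, 0, 0, 0, -1, -40, 0, 0, 0, 0, 0, -30, 0, 0, 0, 0, 0, -10, 0, 0, 0, 0, 0, 0, 0, 0, 0, 0])

```text
time_s: 10.25
tool_pos: [0.473, 0.3, 0.1289]
tool_rot: [-180.0, 0.0, 0.2]
force: [-0.4, 0.5, -0.0]
grip_width: 0.0299
```

```bash
python3 look.py 5
```

```text
10.35 [0.47401219 0.29682377 0.1285739 ] [ 1.79906598e+02  1.92854241e-02 -1.50878284e-02] [-0.27595924 -0.05520761  0.45442802] [0.03475604 0.01636813 0.04028176] 0.029861833271926062
```

View pics/s5.png

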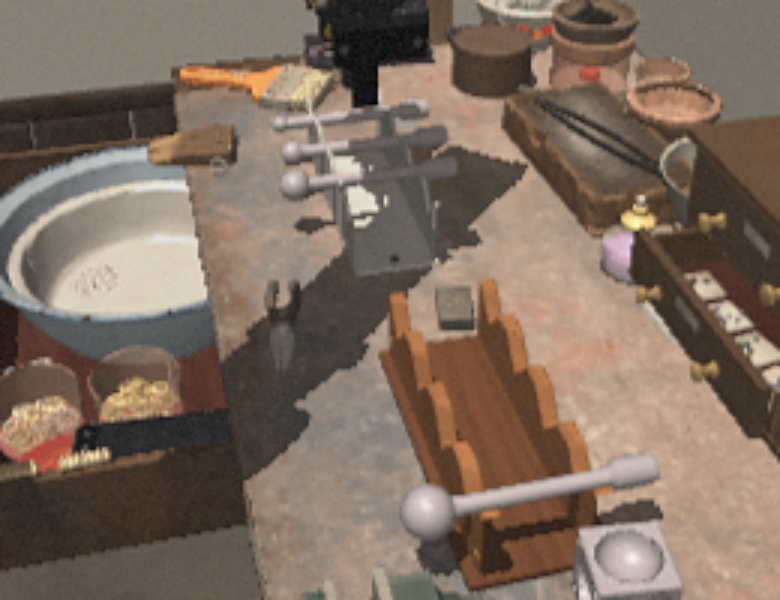

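View pics/t5.png

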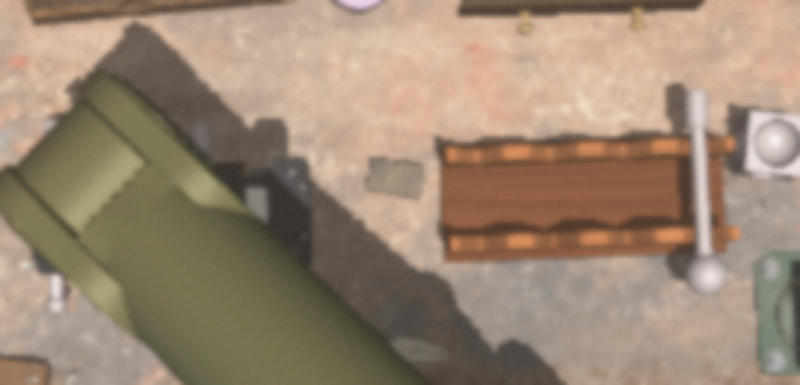

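Punch 34 rests across both combs in the notch beside the block, ball at (428,508). Now I'll pick punch 28.

Emit:
servo_tool(commands=[1, 0, 25, 0, 0, 0, 0, 0, 25, 0, 0, 0, 0, 0, 22, 0, 0, 0, 0, 0, 15, 0, 0, 0, 0, 0, 8, 0, 0, 0, 0, 0, 4, 0, 0, 0, 0, 0, 0, 0, 0, 0, 0, 0, 0, 0, 0, 0])

```text
time_s: 11.15
tool_pos: [0.4753, 0.2989, 0.0307]
tool_rot: [-180.0, -0.1, 0.1]
force: [-1.1, 0.1, 0.3]
grip_width: 0.0299
```

Emit:
servo_tool(commands=[0, 0, 0, 0, 0, 0, 0, 0, 0, 0, 0, 0, 0, 0, 0, 0, 0, 0, 0, 0, 0, 0, 0, 0, 0, 0, 0, 0, 0, 0], jaw=4)

```text
time_s: 11.65
tool_pos: [0.4748, 0.298, 0.03]
tool_rot: [179.9, -0.0, 0.0]
force: [-1.4, -1.5, 2.2]
grip_width: 0.0104
```

Emit:
servo_tool(commands=[0, 0, -5, 0, 0, 0, 0, 0, -10, 0, 0, 0, 0, 0, -20, 0, 0, 0, 0, 0, -25, 0, 0, 0, 0, 0, -25, 0, 0, 0, 0, 0, -20, 0, 0, 0, 0, 0, 0, 0, 0, 0])

```text
time_s: 12.35
tool_pos: [0.4762, 0.3004, 0.1382]
tool_rot: [-179.8, -0.3, 0.1]
force: [0.2, 0.2, -2.0]
grip_width: 0.0106
```

```bash
python3 look.py 6
```

```text
12.45 [0.47454172 0.29860416 0.13476937] [-1.79999924e+02 -2.59082782e-02  6.71491773e-02] [ 0.73112523 -0.44836536 -2.73812338] [0.01322228 0.05719528 0.00926397] 0.01059739047812036
```

View pics/s6.png

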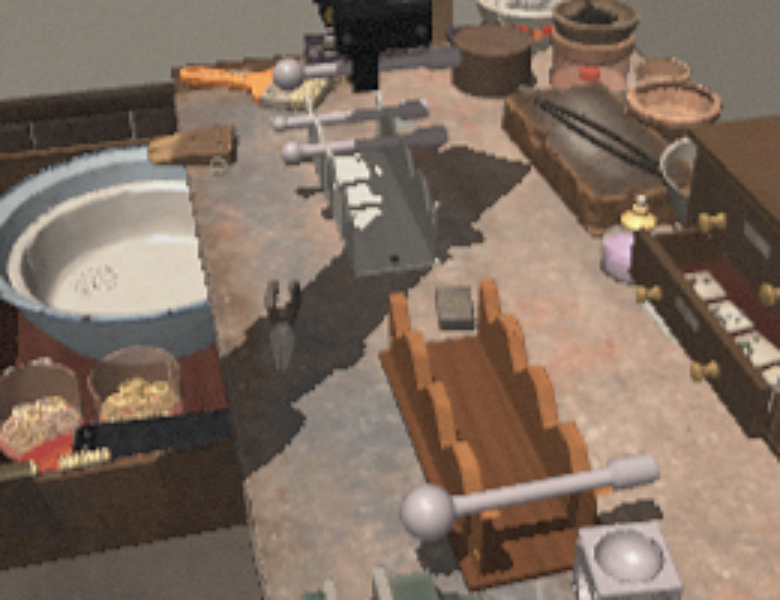

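Emit:
servo_tool(commands=[1, 15, 0, 0, 0, 0, 1, 35, 0, 0, 0, 0, 2, 40, 0, 0, 0, 0, 2, 45, 0, 0, 0, 0, 2, 45, 0, 0, 0, -0.6, 2, 45, 0, 0, 0, 0, 1, 45, 0, 0, 0, 0, 1, 40, 0, 0, 0, 0, 0, 25, 0, 0, 0, 0, 0, 9, 0, 0, 0, 0])

```text
time_s: 13.45
tool_pos: [0.4873, -0.0489, 0.1331]
tool_rot: [180.0, 0.2, 0.4]
force: [-0.1, 0.3, -2.4]
grip_width: 0.0104
```

Emit:
servo_tool(commands=[0, 0, 10, 0, 0, 0, 0, 0, 20, 0, 0, 0, 0, 0, 10, 0, 0, 0, 0, 0, 0, 0, 0, 0, 0, 0, 0, 0, 0, 0])

```text
time_s: 13.95
tool_pos: [0.4887, -0.0441, 0.0946]
tool_rot: [-180.0, 0.0, 0.8]
force: [-0.3, 0.2, -2.6]
grip_width: 0.0108
```

```bash
python3 look.py 7
```

```text
14.05 [ 0.48937221 -0.04480912  0.09547974] [ 1.79992553e+02 -6.75949889e-02  7.15903232e-01] [ 0.5866396   0.09581041 -2.41816125] [ 0.02428778  0.0446502  -0.01354532] 0.010077002682657795
```

View pics/s7.png

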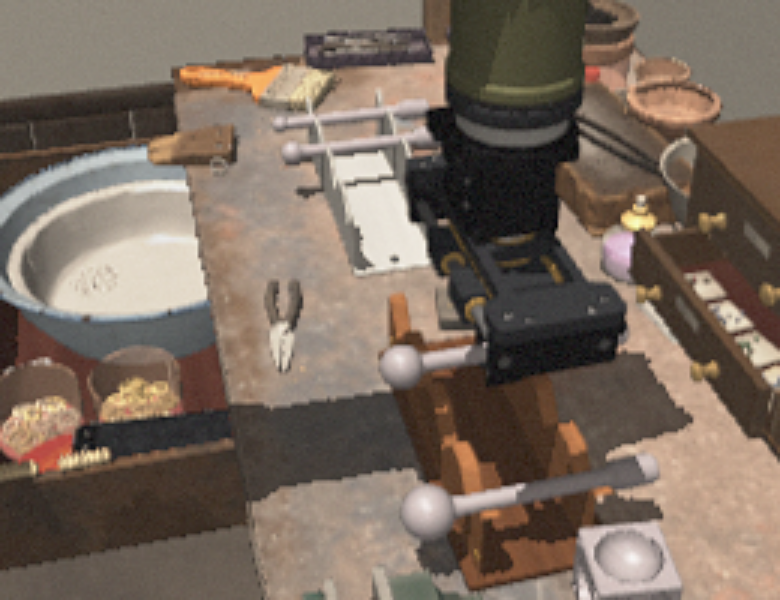

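Emit:
servo_tool(commands=[-2, 1.5, 15, 0, 0, 0, 0, 0, 20, 0, 0, 0, 0, 0, 15, 0, 0, 0, 0, 0, 7, 0, 0, 0, 0, 0, 4, 0, 0, 0, 0, 0, 2, 0, 0, 0, 0, 0, 1, 0, 0, 0, 0, 0, 0, 0, 0, 0, 0, 0, 0, 0, 0, 0])

```text
time_s: 14.95
tool_pos: [0.4871, -0.047, 0.0313]
tool_rot: [180.0, -0.0, 0.7]
force: [-0.3, 0.3, -2.0]
grip_width: 0.0106
```

Emit:
servo_tool(commands=[0, 0, 0.8, 0, 0, 0, 0, 0, 0, 0, 0, 0, 0, 0, 0, 0, 0, 0])

```text
time_s: 15.25
tool_pos: [0.4873, -0.0473, 0.0305]
tool_rot: [180.0, -0.1, 0.7]
force: [0.4, -1.4, 1.3]
grip_width: 0.0102
```

Emit:
servo_tool(commands=[0, 0, 0.5, 0, 0, 0, 0, 0, 0, 0, 0, 0])

```text
time_s: 15.45
tool_pos: [0.4873, -0.0475, 0.0302]
tool_rot: [179.9, -0.1, 0.6]
force: [-0.6, -2.5, 3.9]
grip_width: 0.0106
```

Emit:
servo_tool(commands=[0, 0, 0, 0, 0, 0, 0, 0, 0, 0, 0, 0, 0, 0, 0, 0, 0, 0, 0, 0, 0, 0, 0, 0, 0, 0, -5, 0, 0, 0, 0, 0, -20, 0, 0, 0, 0, 0, -30, 0, 0, 0, 0, 0, -35, 0, 0, 0, 0, -20, -10, 0, 0, 0, 0, -40, 0, 0, 0, 0], jaw=30)

```text
time_s: 16.45
tool_pos: [0.4881, 0.0105, 0.1321]
tool_rot: [179.9, -0.3, 0.3]
force: [1.2, 0.7, -0.2]
grip_width: 0.03
```

Emit:
servo_tool(commands=[1, -40, 0, 0, 0, 0.6, 1, -45, 0, 0, 0, 0, 0, -45, 0, 0, 0, 0, 0, -45, 0, 0, 0, 0, 0, -45, 0, 0, 0, 0, 0, -45, 0, 0, 0, 0, 0, -40, 0, 0, 0, 0, 0, -30, 0, 0, 0, 0, 0, -10, 0, 0, 0, 0, 0, 0, 0, 0, 0, 0])

```text
time_s: 17.45
tool_pos: [0.4864, 0.3595, 0.1295]
tool_rot: [-180.0, 0.0, 0.2]
force: [-0.6, -0.0, -0.2]
grip_width: 0.0302
```

```bash
python3 look.py 8
```

```text
17.55 [0.4877388  0.35633961 0.1292756 ] [ 1.79898897e+02  1.06374267e-02 -1.68394926e-02] [-0.09457267 -0.28721847 -0.31789201] [-0.00832199 -0.05254252 -0.04952589] 0.03019942538253678
```

View pics/s8.png

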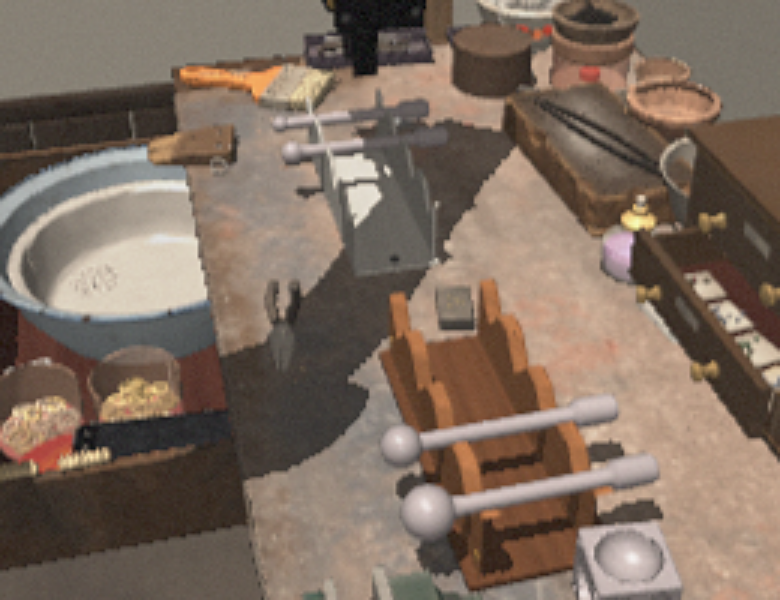

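View pics/t8.png

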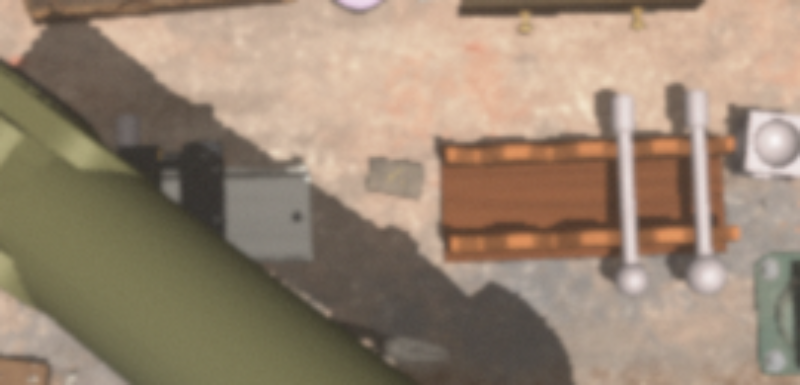

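Punch 28 lies in the second notch, ball at (400,443) in the side view. Now I'll pick punch 22.

Emit:
servo_tool(commands=[2, -1, 25, 0, 0, 0, 0, 0, 25, 0, 0, 0, 0, 0, 22, 0, 0, 0, 0, 0, 15, 0, 0, 0, 0, 0, 8, 0, 0, 0, 0, 0, 4, 0, 0, 0, 0, 0, 0, 0, 0, 0, 0, 0, 0, 0, 0, 0])

```text
time_s: 18.35
tool_pos: [0.4899, 0.3595, 0.0315]
tool_rot: [-180.0, -0.1, 0.1]
force: [1.5, -0.5, 0.6]
grip_width: 0.0301
```

Emit:
servo_tool(commands=[0, 0, 0, 0, 0, 0, 0, 0, 0, 0, 0, 0, 0, 0, 0, 0, 0, 0, 0, 0, 0, 0, 0, 0, 0, 0, 0, 0, 0, 0], jaw=4)

```text
time_s: 18.85
tool_pos: [0.4895, 0.3579, 0.0306]
tool_rot: [179.9, 0.0, 0.0]
force: [-1.0, -3.2, 3.5]
grip_width: 0.0105
```

Emit:
servo_tool(commands=[0, 0, -5, 0, 0, 0, 0, 0, -10, 0, 0, 0, 0, 0, -20, 0, 0, 0, 0, 0, -25, 0, 0, 0, 0, 0, -25, 0, 0, 0, 0, 0, -20, 0, 0, 0, 0, 0, 0, 0, 0, 0])

```text
time_s: 19.55
tool_pos: [0.4906, 0.3615, 0.1393]
tool_rot: [-179.8, -0.3, 0.1]
force: [0.8, 0.9, -1.6]
grip_width: 0.0106
```

```bash
python3 look.py 9
```

```text
19.65 [0.48912652 0.35948876 0.13559069] [-1.79970606e+02 -3.21405614e-02  8.64631653e-02] [ 0.58366809  0.2965869  -2.29543706] [-0.00492103  0.0784108  -0.00554111] 0.010387279484337106
```

View pics/s9.png

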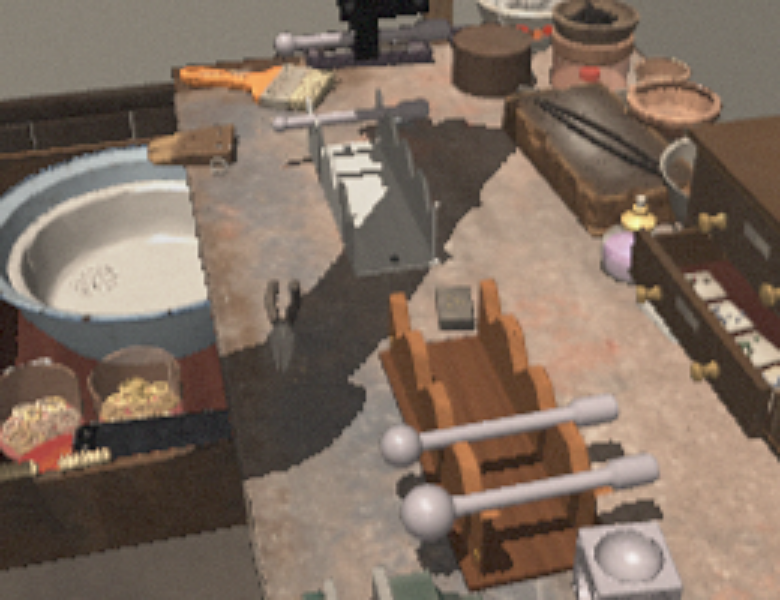

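Emit:
servo_tool(commands=[0, 15, 0, 0, 0, 0, 1, 35, 0, 0, 0, 0, 1, 40, 0, 0, 0, 0, 1, 45, 0, 0, 0, 0, 0, 45, 0, 0, 0, -0.6, 0, 45, 0, 0, 0, 0, 0, 45, 0, 0, 0, 0, 0, 40, 0, 0, 0, 0, 0, 25, 0, 0, 0, 0, 0, 10, 0, 0, 0, 0])

```text
time_s: 20.65
tool_pos: [0.4932, 0.0106, 0.134]
tool_rot: [180.0, 0.2, 0.4]
force: [0.3, -0.2, -1.5]
grip_width: 0.0104
```

Emit:
servo_tool(commands=[0, 0, 10, 0, 0, 0, 0, 0, 20, 0, 0, 0, 0, 0, 10, 0, 0, 0, 0, 0, 0, 0, 0, 0, 0, 0, 0, 0, 0, 0])

```text
time_s: 21.15
tool_pos: [0.4942, 0.0155, 0.0953]
tool_rot: [-180.0, 0.0, 0.8]
force: [-0.6, 0.5, -1.0]
grip_width: 0.0105
```

```bash
python3 look.py 10
```

```text
21.25 [0.49497109 0.01485471 0.09614353] [-1.79995721e+02 -6.56947785e-02  7.25022764e-01] [-0.37266585 -0.37946436 -1.44168718] [0.03972512 0.06189057 0.03831151] 0.010346648517163114
```

View pics/s10.png

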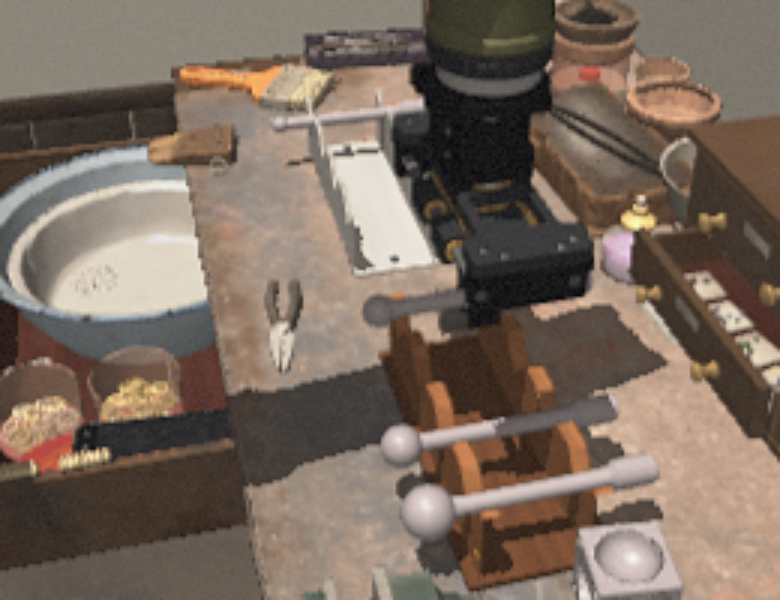

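Emit:
servo_tool(commands=[-1, 1, 15, 0, 0, 0, 0, 0, 20, 0, 0, 0, 0, 0, 15, 0, 0, 0, 0, 0, 7, 0, 0, 0, 0, 0, 4, 0, 0, 0, 0, 0, 2, 0, 0, 0, 0, 0, 1, 0, 0, 0, 0, 0, 0, 0, 0, 0, 0, 0, 0, 0, 0, 0])

```text
time_s: 22.15
tool_pos: [0.4938, 0.0131, 0.032]
tool_rot: [180.0, -0.0, 0.7]
force: [-0.7, -0.9, -1.5]
grip_width: 0.0105
```

Emit:
servo_tool(commands=[0, 0, 1, 0, 0, 0, 0, 0, 0, 0, 0, 0, 0, 0, 0, 0, 0, 0])

```text
time_s: 22.45
tool_pos: [0.4939, 0.0127, 0.031]
tool_rot: [180.0, -0.1, 0.6]
force: [-0.9, -0.8, 2.6]
grip_width: 0.0107
```

Emit:
servo_tool(commands=[0, 0, 0.5, 0, 0, 0, 0, 0, 0, 0, 0, 0])

```text
time_s: 22.65
tool_pos: [0.494, 0.0126, 0.0308]
tool_rot: [179.9, -0.1, 0.6]
force: [-1.2, -2.2, 6.4]
grip_width: 0.0101
```

Emit:
servo_tool(commands=[0, 0, 0, 0, 0, 0, 0, 0, 0, 0, 0, 0, 0, 0, 0, 0, 0, 0, 0, 0, 0, 0, 0, 0, 0, 0, -5, 0, 0, 0, 0, 0, -20, 0, 0, 0, 0, 0, -30, 0, 0, 0, 0, 0, -35, 0, 0, 0, 0, -20, -10, 0, 0, 0, 0, -40, 0, 0, 0, 0], jaw=30)

```text
time_s: 23.65
tool_pos: [0.4949, 0.0705, 0.1326]
tool_rot: [179.9, -0.3, 0.3]
force: [0.5, -0.3, 0.1]
grip_width: 0.0301
```

Emit:
servo_tool(commands=[-1, -40, 0, 0, 0, 0.6, -1, -45, 0, 0, 0, 0, -1, -45, 0, 0, 0, 0, 0, -45, 0, 0, 0, 0, 0, -45, 0, 0, 0, 0, 0, -45, 0, 0, 0, 0, 0, -40, 0, 0, 0, 0, 0, -30, 0, 0, 0, 0, 0, -11, 0, 0, 0, 0, 0, 0, 0, 0, 0, 0])

```text
time_s: 24.65
tool_pos: [0.4878, 0.4207, 0.1299]
tool_rot: [-180.0, 0.1, 0.2]
force: [-0.4, -0.1, -1.0]
grip_width: 0.0301
```

```bash
python3 look.py 11
```

```text
24.75 [0.489424   0.41743821 0.12977301] [ 1.79897795e+02  2.93165468e-03 -4.73615710e-03] [ 0.27961387 -1.27935928  0.38191991] [ 0.03430372  0.01063682 -0.07737046] 0.030230957091310785
```

View pics/s11.png

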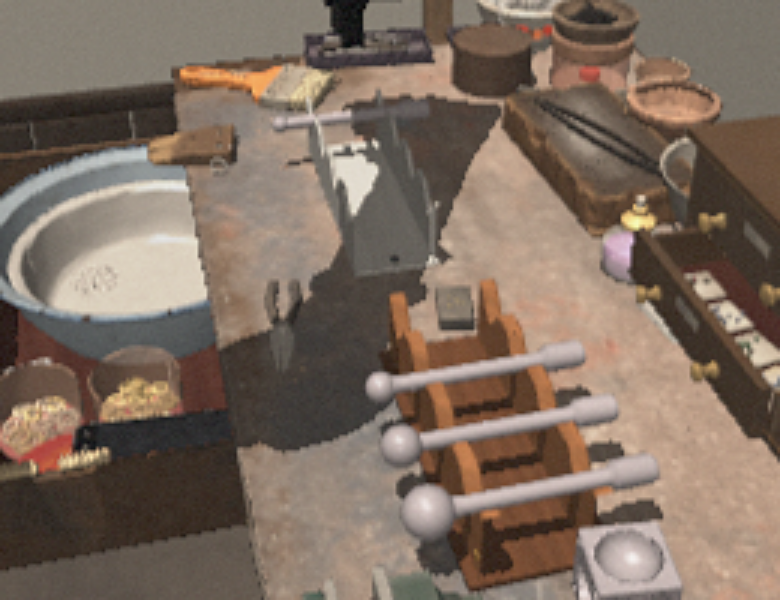

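View pics/t11.png

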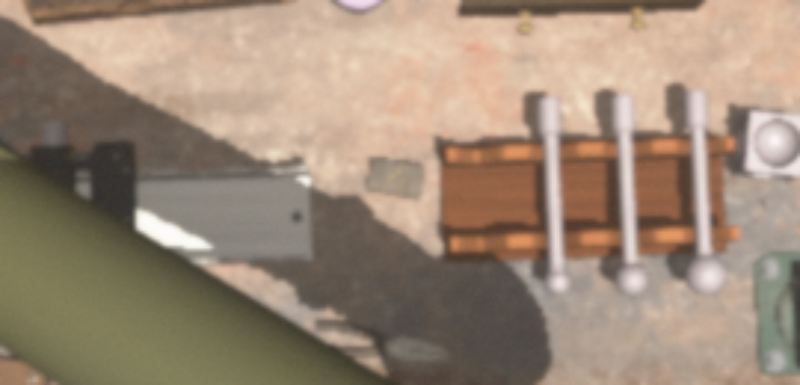

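Three punches are seated (side-view balls at (380,387), (400,443) and (428,510)). Now punch 16.

Emit:
servo_tool(commands=[2, -1, 25, 0, 0, 0, 0, 0, 25, 0, 0, 0, 0, 0, 22, 0, 0, 0, 0, 0, 15, 0, 0, 0, 0, 0, 8, 0, 0, 0, 0, 0, 4.5, 0, 0, 0, 0, 0, 0, 0, 0, 0, 0, 0, 0, 0, 0, 0])

```text
time_s: 25.55
tool_pos: [0.4914, 0.4205, 0.0315]
tool_rot: [-180.0, -0.1, 0.1]
force: [-0.2, 0.1, 0.2]
grip_width: 0.0303
```

Emit:
servo_tool(commands=[0, 0, 0, 0, 0, 0, 0, 0, 0, 0, 0, 0, 0, 0, 0, 0, 0, 0, 0, 0, 0, 0, 0, 0, 0, 0, 0, 0, 0, 0], jaw=4)

```text
time_s: 26.05
tool_pos: [0.4911, 0.418, 0.0306]
tool_rot: [179.8, 0.0, 0.0]
force: [-1.5, -5.3, 4.1]
grip_width: 0.0105
```

Emit:
servo_tool(commands=[0, 0, -5, 0, 0, 0, 0, 0, -10, 0, 0, 0, 0, 0, -20, 0, 0, 0, 0, 0, -25, 0, 0, 0, 0, 0, -25, 0, 0, 0, 0, 0, -20, 0, 0, 0, 0, 0, 0, 0, 0, 0])

```text
time_s: 26.75
tool_pos: [0.492, 0.4225, 0.1396]
tool_rot: [-179.7, -0.3, 0.1]
force: [-0.0, 1.0, -2.0]
grip_width: 0.0103
```

```bash
python3 look.py 12
```

```text
26.85 [0.4907623  0.4203874  0.13563803] [-1.79975239e+02 -3.12078153e-02  8.23603300e-02] [ 0.87317229  0.50320836 -2.59483521] [-0.05551597  0.07540024  0.0256761 ] 0.010538447935241873
```

View pics/s12.png

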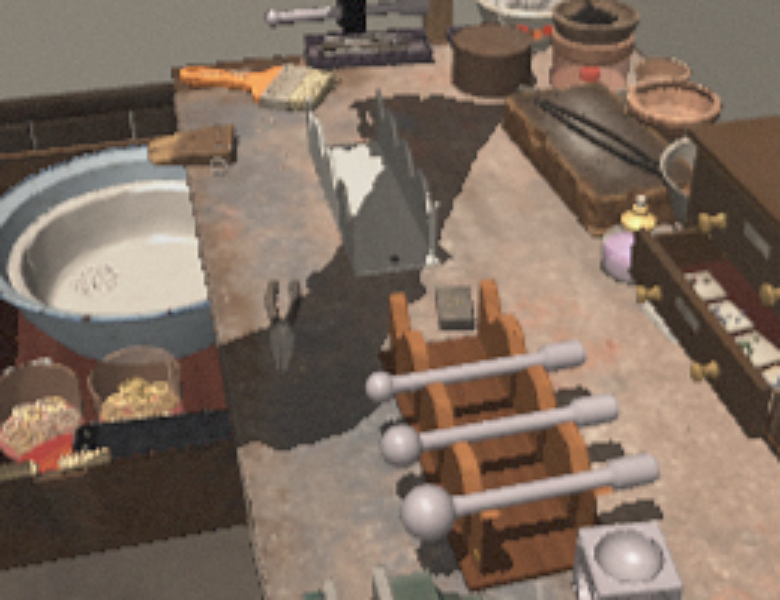

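Emit:
servo_tool(commands=[0, 15, 0, 0, 0, 0, 1, 35, 0, 0, 0, 0, 1, 40, 0, 0, 0, 0, 1, 45, 0, 0, 0, 0, 1, 45, 0, 0, 0, -0.6, 0, 45, 0, 0, 0, 0, 0, 45, 0, 0, 0, 0, 0, 40, 0, 0, 0, 0, 0, 25, 0, 0, 0, 0, 0, 11, 0, 0, 0, 0])

```text
time_s: 27.85
tool_pos: [0.4961, 0.0704, 0.1341]
tool_rot: [179.9, 0.1, 0.4]
force: [-0.3, 0.3, -1.3]
grip_width: 0.0103
```

Emit:
servo_tool(commands=[0, 0, 10, 0, 0, 0, 0, 0, 20, 0, 0, 0, 0, 0, 10, 0, 0, 0, 0, 0, 0, 0, 0, 0, 0, 0, 0, 0, 0, 0])

```text
time_s: 28.35
tool_pos: [0.4968, 0.0756, 0.0953]
tool_rot: [-180.0, 0.0, 0.8]
force: [0.4, 0.1, -0.9]
grip_width: 0.0103
```

```bash
python3 look.py 13
```

```text
28.45 [0.4975482  0.07495241 0.09612138] [-1.79982799e+02 -6.15177428e-02  7.26224716e-01] [-0.20910457 -0.38354808 -0.88550783] [0.00169693 0.01710697 0.05686049] 0.010259743243380443
```

View pics/s13.png

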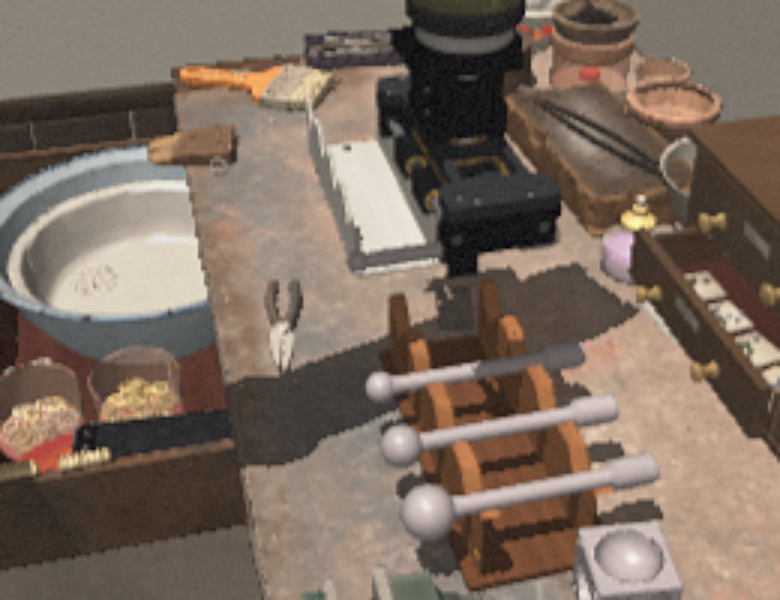

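The small punch doesn't show clearly near (355,258), so I'll check that region in the depth.

```bash
python3 - <<'E'
from h import *
p,d=read_camera("side");cv2.imwrite("pics/z13.png",cv2.resize(p[160:250,260:380,::-1],(800,600),interpolation=cv2.INTER_CUBIC))
q,e=read_camera("top");cv2.imwrite("pics/y13.png",cv2.resize(q[130:260,290:440,::-1],(690,598),interpolation=cv2.INTER_CUBIC))
for n,dd in(("side",d),("top",e)):
    X=cloud(n,dd);P=X[dd>0];P=P[(P[:,0]>.38)&(P[:,0]<.46)&(P[:,1]>.04)&(P[:,1]<.11)&(P[:,2]>.07)&(P[:,2]<.16)];print(n,len(P),P[:3], np.median(P,0) if len(P) else 0)
    P=X[dd>0];P=P[(P[:,0]>.53)&(P[:,0]<.6)&(P[:,1]>.04)&(P[:,1]<.11)&(P[:,2]>.07)&(P[:,2]<.16)];print(n,len(P),np.median(P,0) if len(P) else 0)
E
```

```text
side 117 [[0.44510666 0.0770603  0.11802021]
 [0.44692863 0.07547471 0.11875162]
 [0.44907006 0.07526114 0.11853645]] [0.43558494 0.07039144 0.11590927]
side 24 [0.56595428 0.06833547 0.10956466]
top 85 [[0.45892    0.07946587 0.11436715]
 [0.45665784 0.07952205 0.11405339]
 [0.45652114 0.07737137 0.11565778]] [0.43137756 0.07615401 0.11708169]
top 0 0
```

View pics/z13.png

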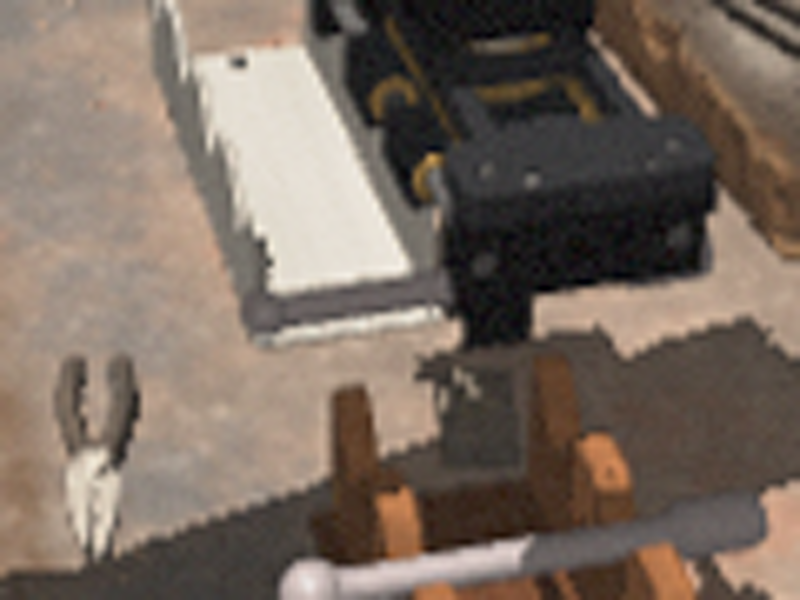

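View pics/y13.png

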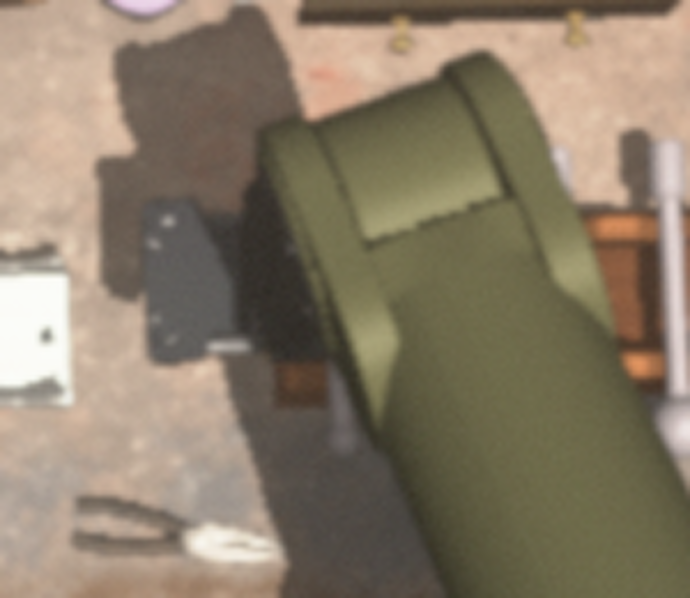

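The punch is still held and level; its shadowed ball is at (265,308) in the zoomed side view. Now I'll lower it.

Emit:
servo_tool(commands=[-1, 1, 15, 0, 0, 0, 0, 0, 20, 0, 0, 0, 0, 0, 15, 0, 0, 0, 0, 0, 7, 0, 0, 0, 0, 0, 4, 0, 0, 0, 0, 0, 2, 0, 0, 0, 0, 0, 1, 0, 0, 0, 0, 0, 0, 0, 0, 0, 0, 0, 0, 0, 0, 0])

```text
time_s: 29.45
tool_pos: [0.4965, 0.0731, 0.032]
tool_rot: [180.0, -0.1, 0.7]
force: [-0.3, 0.3, -2.3]
grip_width: 0.0106
```

Emit:
servo_tool(commands=[0, 0, 1, 0, 0, 0, 0, 0, 0, 0, 0, 0, 0, 0, 0, 0, 0, 0])

```text
time_s: 29.75
tool_pos: [0.4966, 0.0728, 0.031]
tool_rot: [180.0, -0.1, 0.7]
force: [0.2, -1.1, 1.6]
grip_width: 0.0107
```

Emit:
servo_tool(commands=[0, 0, 0.5, 0, 0, 0, 0, 0, 0, 0, 0, 0])

```text
time_s: 29.95
tool_pos: [0.4967, 0.0726, 0.0308]
tool_rot: [179.9, -0.1, 0.6]
force: [-1.0, -1.8, 6.2]
grip_width: 0.0107
```

Emit:
servo_tool(commands=[0, 0, 0, 0, 0, 0, 0, 0, 0, 0, 0, 0, 0, 0, 0, 0, 0, 0, 0, 0, 0, 0, 0, 0, 0, 0, -5, 0, 0, 0, 0, 0, -20, 0, 0, 0, 0, 0, -30, 0, 0, 0, 0, 0, -35, 0, 0, 0, 0, -20, -20, 0, 0, 0, 0, -40, -20, 0, 0, 0], jaw=30)

```text
time_s: 30.95
tool_pos: [0.4963, 0.1303, 0.1615]
tool_rot: [179.9, -0.1, 0.3]
force: [0.5, 1.1, -0.3]
grip_width: 0.03
```

Emit:
servo_tool(commands=[0, -45, 0, 0, 0, 0, 0, -45, 0, 0, 0, 0, 0, -45, 0, 0, 0, 0, 0, -45, 0, 0, 0, 0, 0, -45, 0, 0, 0, 0, 0, -20, 0, 0, 0, 0, 0, 0, 0, 0, 0, 0])

```text
time_s: 31.65
tool_pos: [0.4902, 0.3825, 0.1602]
tool_rot: [-179.8, 0.1, 1.0]
force: [-0.2, 0.3, 0.2]
grip_width: 0.0298
```

```bash
python3 look.py 14; python3 - <<'E'
from h import *
np.set_printoptions(suppress=True,precision=4)
d=np.load("top14.npy");X=cloud("top",d);A=X[d>0]
for y,r in((.0737,8),(.0137,11),(-.0463,14),(-.1063,17)):
    P=A[(abs(A[:,1]-y)<.025)&(A[:,0]>.39)&(A[:,0]<.6)&(A[:,2]>.035)]
    b=P[(P[:,0]<.439)&(P[:,2]>.03)]; e=P[(P[:,0]>.546)&(abs(P[:,1]-y)<.015)]
    s=P[(P[:,0]>.465)&(P[:,0]<.518)&(abs(P[:,1]-y)<.012)]
    print(r,"ballx",b[:,0].min()+r/1000,"y",np.median(b[:,1]),"top-r",b[:,2].max()-r/1000,"| end y",np.median(e[:,1]),"z",np.percentile(e[:,2],90)-.01,"| shank y",np.median(s[:,1]),"z",np.percentile(s[:,2],90)-.006, "slope",np.polyfit(s[:,0],s[:,2],1)[0])
E
```

```text
31.75 [0.49229545 0.377862   0.15983576] [1.79955911e+02 3.05339633e-02 7.09274124e-01] [ 0.8188138  -0.20472606 -0.39355113] [-0.01985108  0.02120657 -0.01124103] 0.03012147177575213
8 ballx 0.4217782415225138 y 0.07352460568906315 top-r 0.05166365977001642 | end y 0.0753933937158375 z 0.04799697626089627 | shank y 0.07374516454337159 z 0.049099560087532954 slope -0.006723213256105973
11 ballx 0.42304778638135526 y 0.014192551900448547 top-r 0.05044824809059628 | end y 0.016091328372107735 z 0.048030329364855594 | shank y 0.014383080515165658 z 0.049937681267378256 slope 0.011860355044128905
14 ballx 0.42418013726501574 y -0.046040941240799854 top-r 0.05001189944525594 | end y -0.04402072686590323 z 0.0502743284108259 | shank y -0.045693131613960755 z 0.04920348012641308 slope -0.004997358206692509
17 ballx 0.4254948317145746 y -0.10454172686489747 top-r 0.0505984394711511 | end y -0.10419568198366835 z 0.04966087258982945 | shank y -0.10531536762088524 z 0.050098755453368025 slope -0.020086334511286878
```

View pics/s14.png

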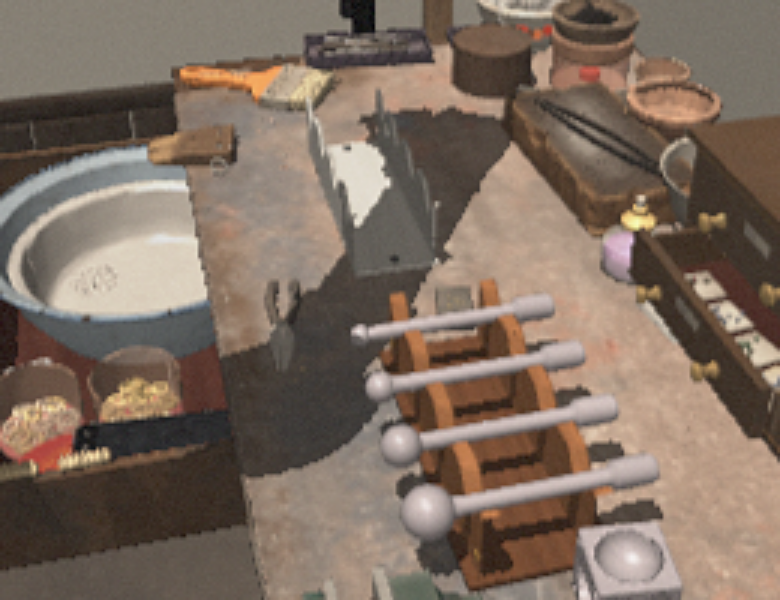

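View pics/t14.png

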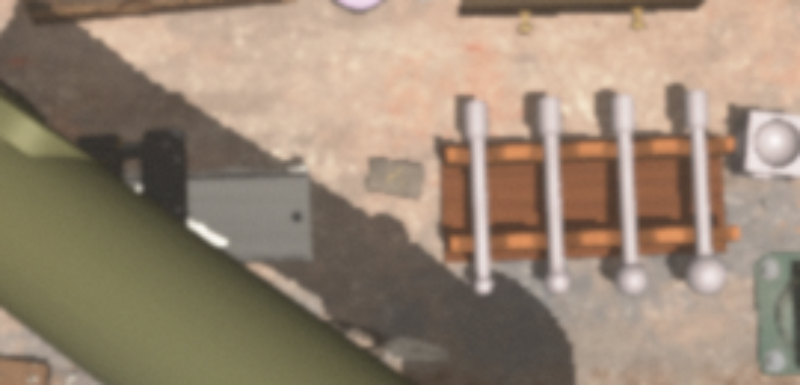

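All four punches are seated and level at about 48–50 mm, each in its front and rear notch, in the right order, and the gripper is clear. Handing in.

```bash
python3 -c "
from cell import env
print(env.sign_off())"
```

```text
the job is handed in; nothing more can be done
None
```

All four punches are now on the wooden rack. Starting at the doming block (the −y end), they run 34, 28, 22 and 16 mm. I handed the job in at about 32 s.

- **Seating:** the last pictures and depth readings show every punch across its front and rear notch, within about 2 mm of the notch's centre line. The shank axes read 48–50 mm up (48 mm expected) and level within measuring noise.
- **Ball position:** all four balls hang free on the robot's side, within about 3 mm of the intended −70 mm, and none dropped to the bench.
- **Forces:** each punch was set down until the wrist force showed contact, and the highest force reading was about 7 N. The gripper ended clear, over the metal rack.
- **Doubtful check:** before the last placing, the 16 mm ball was hard to see because it was in the arm's shadow. A zoomed picture and the depth showed the punch still held level. No other check failed or disagreed.

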